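# Stand the rinsed beaker on the tip-up drying peg

## Robot

A 6-joint arm with a two-finger parallel gripper is mounted at the origin on the work surface. World frame = base frame: x ahead of the robot, y to its left, z up, the work surface at z = 0. Lengths are in mm, angles in rad, forces in N, time in s.
With the tool pointing down it reaches from about 400 to 925 mm from the base axis. Payload 12.5 kg.
Tool frame: the origin (TCP) lies midway between the tips of the shut fingers; the grasp point (between the pads) lies 19 mm behind it; z points along the fingers, y is the line along which they close (so a half turn about z gives the same grasp; the last joint's range is limited). The gripper opens to 95 mm and grips with 3 to 60 N. Pads are 20 mm wide; open, the fingers measure 119 mm over their backs; the gripper's body (75 mm by 180 mm) begins 59 mm behind the grasp point.
Start: joints at [-1.394, 0.491, 1.559, -0, 1.092, -0.106], TCP at [174.426, -600.185, 214.661] pointing down, gripper open.
Joint ranges: [-3.1, 3.1], [-0.84, 2.19], [0.05, 2.79], [-1.13, 4.28], [0.06, 2.93], [-2.69, 2.69]. Speed limits (rad/s): [2.22, 2.22, 2.79, 3.14, 3.14, 3.14].

## Interface

Orientations are given as [roll, pitch, yaw] about the fixed x, y, z axes, in that order (R = Rz(yaw) Ry(pitch) Rx(roll)).
In Python, from cell import readout, eyes, env gives the robot as it stands.
- The arm moves only by the tool move_arm, never from a script. Its argument "plan" is a list of rows, each a list of 3 entries, a list of its own where there are three numbers: the turn, a rotation vector about the tool's x, y, z in degrees, then the shift along the tool's x, y, z in m, then the gripper command: -1 is shut, 1 is fully open, values between are in proportion. In form: [[[ax, ay, az], [x, y, z], jaw], ...]. A call has 1 to 5 rows; each row is the pose to reach, as a shift and turn from the pose commanded when the call began, along the tool's axes at that moment; what a row does not reach only later rows make up. A row lasts 1/8 s, in which the tool goes at most 62.5 mm and 10.7 degrees, less where a joint would pass 70% of its speed; a pose out of reach is approached as far as the arm can. A call with a gripper value outside its range is refused whole. The fingers move at their own pace and stop on an object; the grip force is fixed at half the most. Time passes only in rows, so rows that repeat a pose let the fingers close. It gives the time, the measured TCP pose, the force, the opening and the grip force at its end, in the units of the state.
- readout.state(): the state, without advancing time (a new reading comes with each control period).
- eyes.read_camera(name): name is "scene" or "top" or "wrist"; returns a dict with "img" (420x560x3 uint8, red, green, blue), "K" (3x3 intrinsics, pixels), "dist" ([k1, k2, p1, p2, k3] as OpenCV has them; the pictures are not rectified), "extrinsics" (4x4, takes a point from camera to world coordinates). Camera axes: x right, y up, looking along -z (the intrinsics and any distortion apply to the point x, -y, -z); pixel columns grow to the right and rows downward; lengths in mm; the calibration is good to about 2 mm. A picture is of the moment at which its call begins. There is no depth.
- env.job_done(): hands the job in; it is judged then, once.
Trained networks look in a picture, given as the dict that the camera call returned (one of the last four; its "shot" number tells which), for a name from the list of things; names that differ only in an ending like _2 or _b are one class to them, and where a whole thing is asked for, a point or a joint stands for the part that bears it (a point fixed in the world has none). Each returns a list of dicts, best first, with "score" (0 to 1); they miss things now and then, are a little off and sometimes report something else, mostly with a low value. They report only what shows in the picture. A call takes as long as a camera call. They do not tell look-alikes from the thing itself.
- eyes.cut_out(picture, name): "mask" (420x560 bool, what is visible of it) and "uv" ([column, row] in pixels, amid what is visible of it).
The state is a dict: "t": time; "joints": joint angles; "qvel": joint speeds; "tau": joint torques, N m; "eef_pos": TCP position; "tcp_rot": TCP orientation; "ft_force": force on the tool from outside, world axes, zero at the start; "moment": the same for the moment, N m; "opening": opening from 0.0 (shut) to 1.0 (fully open); "grip_force": force on a finger pad.
Only numpy, scipy, OpenCV 4.12 (cv2) and the standard library are available. Lean on these libraries where they do the work, as an engineer would, in place of code of your own. Each camera call takes 0.05 s, during which the arm holds its last target. There are 200 camera calls.

## Task

Fold the blue drying peg on the stand all the way down until it lies level, slide the white beaker along the rails fully onto it, then swing the peg back up until it stands fully upright, with the beaker sitting mouth down on the peg's round flange. Leave the tube rack, the canister and the carton where they are.

Things in the scene. Friction and masses are not known exactly. Their poses are not given: they have to be found in the camera images.
- stand: Fixed drying stand: grey drip tray 130 mm (x) by 380 mm (y), 14 mm high, y -215 to +165 mm. Origin at bench height, under the middle of the rails in x; z up. Two steel rails, 8 mm thick, along y from -200 to +25 mm at x -16 and +16 mm, tops 34 mm above the bench. The peg's hinge runs along x between two blue cheeks (outer faces at x -45 and +45 mm, 44 mm high).
- tipper (a joint): Hinge of the tip-up peg, rad: 0 = peg lying level, pointing to the stand's -y above the rails; 1.571 = peg upright (hard stops at both). Stiff, stays where left, turns at 0.2 to 0.3 N m. Peg, flange and lever are one rigid piece. With y', z' from the hinge along the stand's y, z, a point at (y', z') at 0 goes to (y' cos q + z' sin q, z' cos q - y' sin q) at q.
- hinge (a point): Middle of the hinge line, which is parallel to the stand's x axis: at the stand's x 0, y +70 mm, z 30 mm.
- peg_seat (a point): Centre of the front face of the blue flange (disc of 64 mm diameter, 5 mm thick) at the root of the peg, on the peg's axis. With the peg lying it is at y' -30, z' +24.2 mm from the hinge line. Its own -y axis points along the peg from root to tip.
- peg_tip (a point): Tip of the blue tapered peg, on its axis: 75 mm from peg_seat. The peg is 36 mm in diameter at the root, 31 mm at 8 mm from the tip and 18 mm at the tip.
- lever_pad (a point): Centre of the orange pad (44 mm along the hinge, 40 mm along the lever, 10 mm thick) on the end of the steel lever, 125 mm from the hinge line (its end 145 mm). The lever is square to the peg: it points straight up from the hinge when the peg lies, and level to the stand's +y when the peg is upright.
- beaker: White plastic beaker, a straight cylinder, 50 mm outer diameter, 90 mm long, wall 3 mm, bottom 4 mm, about 60 g. Starts lying on the two rails, mouth towards the peg. Origin in the middle of its axis; its +y axis runs from bottom to mouth. On the rails its axis lies 54 mm above the bench, level with the axis of the lying peg.
- beaker_mouth (a point): Centre of the beaker's open rim.
- beaker_base (a point): Centre of the outside of the beaker's closed bottom.
- tube_rack: Bystander: blue rack of sample tubes, 70 x 170 mm, 94 mm high, 0.6 kg, long along its y. Origin at the centre of its underside.
- canister: Bystander: white round test-strip canister with a blue band, 50 mm in diameter, 100 mm high. Origin at the centre of its underside.
- carton: Bystander: cardboard carton 80 x 120 x 60 mm high. Origin at the centre of its underside.
Not all that is in view belongs to the job. What is shaped like the beaker but green or turquoise is not meant.

How it is judged:
By the outcome, as a careful person would: the job done as asked, in the order asked, and still so for the second after the job is handed in, with the robot touching nothing.
It also fails if it takes over 58 s, if anything falls off the work surface, if the arm or the gripper's body presses on something with over 40 N, if the wrist force passes 120 N, or if a joint passes its speed limit or range.

## Working session

There is one attempt and no reset: what is moved stays moved. The work goes in short steps, Python scripts to look and compute and a tool call to move; the robot and the scene stay as the last step left them, time stands still between calls to the robot, and variables do not carry over. Pictures are saved under pics/ and viewed, at most 10 in all, crops included, and the job is handed in when it is done.

Besides the shell and the picture viewer there is one more tool, called after "Call:" as name(argument=value, ...) on one line, values as JSON. move_arm: Moves the arm, as the interface text tells. Its arguments: {"type":"object","properties":{"plan":{"type":"array","items":{"type":"array"}}},"required":["plan"]}

```bash
ls; mkdir -p pics; python3 - <<'E'
from cell import readout, eyes, env
import cv2,numpy as np
s=readout.state();print(s)
a=eyes.read_camera("scene");b=eyes.read_camera("top")
cv2.imwrite("pics/a.png",a["img"][...,::-1]);cv2.imwrite("pics/b.png",b["img"][...,::-1])
for p in (a,b):
    print(p["K"],p["dist"],p["extrinsics"])
    for n in ["stand","beaker","tipper","lever_pad","carton","canister","tube_rack"]:
        print(n,[(np.round(d["uv"]),round(d["score"],2),int(d["mask"].sum())) for d in eyes.cut_out(p,n)])
E
```

```text
pics
{'t': 0.0, 'joints': array([-1.39359582e+00,  4.91557973e-01,  1.55948840e+00, -1.61019958e-06,
        1.09167970e+00, -1.05566493e-01]), 'qvel': array([ 0.00040156,  0.00013536, -0.0005693 , -0.00114526,  0.00027829,
        0.00020132]), 'tau': array([ 2.17834553e-03, -6.12638283e+01, -2.58178908e+01,  6.93047815e-02,
        4.82777855e-02, -1.26368022e-04]), 'eef_pos': array([ 174.37946623, -599.9119815 ,  214.04931996]), 'tcp_rot': array([-3.14046540e+00, -1.18008172e-04,  2.82767676e-01]), 'ft_force': array([ 0.3274997 ,  0.6640529 , -0.01088521]), 'moment': array([-0.01879445, -0.01982023, -0.03802843]), 'grip_force': 0.0, 'opening': 1.0038414851956445}
[[410.73098736   0.         280.5518724 ]
 [  0.         410.73098736 210.41253611]
 [  0.           0.           1.        ]] [-0.066592  0.        0.        0.        0.      ] [[-8.07630004e-01 -4.28039989e-01  4.05605159e-01  9.41181428e+02]
 [ 5.89642777e-01 -5.94854663e-01  5.46323463e-01  5.07478068e+02]
 [ 7.42783138e-03  6.80389373e-01  7.32813161e-01  8.65279417e+02]
 [ 0.00000000e+00  0.00000000e+00  0.00000000
[... 830 characters left out ...]
e-02  1.49493134e-01  9.88640864e-01  1.52287405e+03]
 [ 0.00000000e+00  0.00000000e+00  0.00000000e+00  1.00000000e+00]]
stand [(array([270., 228.]), 0.78, 5883)]
beaker [(array([386., 236.]), 0.88, 620), (array([308., 230.]), 0.78, 592), (array([323., 299.]), 0.76, 562), (array([307., 172.]), 0.69, 584), (array([267., 226.]), 0.65, 5933)]
tipper [(array([234., 225.]), 0.74, 912), (array([344., 139.]), 0.26, 365)]
lever_pad [(array([238., 223.]), 0.57, 917), (array([260., 140.]), 0.26, 1297)]
carton [(array([260., 139.]), 0.74, 1393), (array([307., 232.]), 0.16, 592)]
canister [(array([343., 137.]), 0.83, 376), (array([269., 229.]), 0.49, 5831)]
tube_rack [(array([176., 128.]), 0.98, 1920)]
```

```bash
python3 - <<'E'
import cv2,numpy as np
a=cv2.imread("pics/a.png");b=cv2.imread("pics/b.png")
A=cv2.resize(a[130:330,160:400],None,fx=3,fy=3,interpolation=cv2.INTER_CUBIC)
B=cv2.resize(b[90:320,140:420],None,fx=2.6,fy=2.6,interpolation=cv2.INTER_CUBIC)
cv2.imwrite("pics/a2.png",A);cv2.imwrite("pics/b2.png",B)
E
```

```text
(no output)
```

View pics/a2.png

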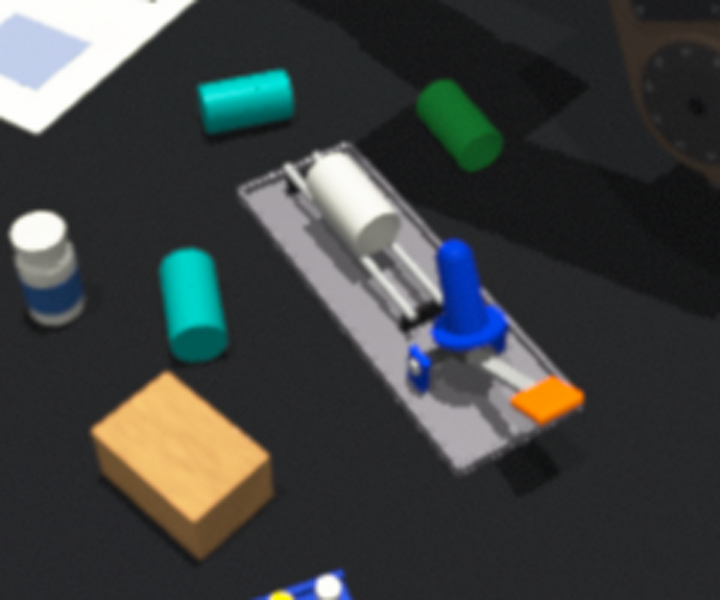

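View pics/b2.png

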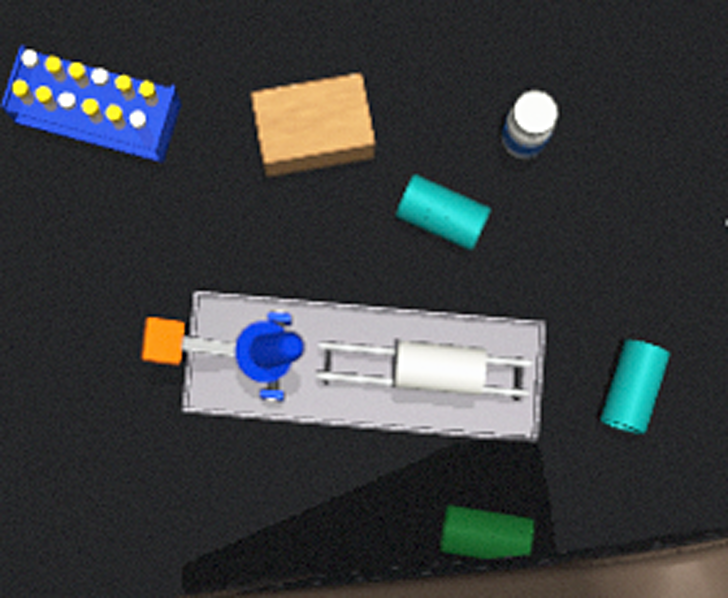

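The white cylinder at (308,230) in the top view is the beaker. It lies on the stand's rails with its mouth toward the peg. The other cylinders, turquoise at (307,172) and (386,236) and green at (323,299), are decoys. The peg stands upright with its orange pad toward world +y. Next I'll work out the stand pose.

```bash
cat > h.py <<'E'
import cv2,numpy as np
from cell import readout,eyes,env
from scipy.optimize import least_squares
def proj(p,X):
    E=np.array(p["extrinsics"]);R=E[:3,:3];t=E[:3,3]
    Y=(np.asarray(X,float)-t)@R; Y=Y*[1,-1,-1]
    return cv2.projectPoints(Y.reshape(-1,1,3),np.zeros(3),np.zeros(3),np.array(p["K"]),np.array(p["dist"]))[0].reshape(-1,2)
def ray(p,uv,z):
    E=np.array(p["extrinsics"]);uv=np.array(uv,float).reshape(-1,1,2)
    n=cv2.undistortPoints(uv,np.array(p["K"]),np.array(p["dist"])).reshape(-1,2)
    d=np.c_[n[:,0],-n[:,1],-np.ones(len(n))]@E[:3,:3].T;t=E[:3,3]
    return t+d*((z-t[2])/d[:,2])[:,None]
def stand2world(s,X):
    x,y,a=s;c,n=np.cos(a),np.sin(a);X=np.asarray(X,float).reshape(-1,3)
    return np.c_[x+c*X[:,0]-n*X[:,1],y+n*X[:,0]+c*X[:,1],X[:,2]]
E
python3 - <<'E'
from h import *
b=eyes.read_camera("top");a=eyes.read_camera("scene")
ct=np.array([(195,292),(545,322),(538,440),(183,411)])/2.6+[140,90]-.4
cs=np.array([(460,473),(238,188),(347,143)])/3+[160,130]-.4   # -x+y? decided below
W=ray(b,ct,14);print(W.round(1));print(ray(a,cs,14).round(1))
T=np.array([(65,165,14),(65,-215,14),(-65,-215,14),(-65,165,14)])
f=lambda s:(stand2world(s,T)-W)[:,:2].ravel()
r=least_squares(f,[500,0,0]);s=r.x;print(s,r.fun.round(1))
# scene image: corner nearest carton = +x
S=T[[0,1,2]]
g=lambda s:np.r_[(proj(b,stand2world(s,T))-ct).ravel(),(proj(a,stand2world(s,S))-cs).ravel()]
r=least_squares(g,s);s=r.x;print(s,r.fun.round(1));np.save("s.npy",s)
tip=[[0,70+24.2,135],[0,70+145,35],[0,70+105,35]]
print("tip/pad pred",proj(b,stand2world(s,tip)),(proj(a,stand2world(s,tip))-[160,130])*3)
m=[d for d in eyes.cut_out(b,"beaker") if abs(d["uv"][0]-308)<8 and d["mask"].sum()<1500][0]["mask"]
v,u=np.nonzero(m);P=ray(b,np.c_[u,v],60)
c,n=np.cos(s[2]),np.sin(s[2]);q=(P[:,:2]-s[:2])@np.array([[c,-n],[n,c]])
print("beaker stand x,y ranges",np.percentile(q,[1,50,99],axis=0))
E
```

```text
[[ 551.8  118.9   14. ]
 [ 525.1 -258.7   14. ]
 [ 397.9 -250.7   14. ]
 [ 423.3  127.8   14. ]]
[[ 555.9  123.3   14. ]
 [ 526.6 -257.8   14. ]
 [ 401.6 -248.3   14. ]]
[ 4.76231078e+02 -4.07226799e+01 -6.84749627e-02] [ 0.6  0.6  1.3 -1.  -1.3 -0.1 -0.6  0.6]
[ 4.77218554e+02 -3.98291401e+01 -6.81445071e-02] [-0.5 -0.5  0.  -0.8 -0.3  0.1 -0.5 -0.1  0.1 -1.4 -0.4 -0.1  0.7 -0.8]
tip/pad pred [[234.14279159 220.90072457]
 [192.89974195 221.8709382 ]
 [207.33706559 223.09145333]] [[484.73955844 281.1134202 ]
 [564.18651765 461.60170529]
 [533.42357598 426.03736926]]
beaker stand x,y ranges [[ -26.68155916 -146.87349306]
 [  -1.30160397 -104.24704744]
 [  23.55577505  -59.55791396]]
```

```bash
python3 - <<'E'
from h import *
b=eyes.read_camera("top");a=eyes.read_camera("scene");s=np.load("s.npy")
def hp(q,P): 
    P=np.atleast_2d(P);c,n=np.cos(q),np.sin(q)
    return stand2world(s,np.c_[P[:,0],70+P[:,1]*c+P[:,2]*n,30+P[:,2]*c-P[:,1]*n])
pts=[(0,-103,24.2),(22,-5,145),(-22,-5,145),(22,-5,105),(-22,-5,105)]
for q in np.radians([55,60,65,70,75,80,85,90]):
    print(np.degrees(q).round(),((proj(b,hp(q,pts))-[140,90])*2.6).round().tolist(),((proj(a,hp(q,pts))-[160,130])*3).round().tolist())
E
```

```text
55.0 [[309.0, 347.0], [157.0, 313.0], [152.0, 357.0], [192.0, 319.0], [188.0, 362.0]] [[438.0, 237.0], [531.0, 387.0], [577.0, 362.0], [502.0, 375.0], [547.0, 352.0]]
60.0 [[300.0, 345.0], [151.0, 314.0], [147.0, 357.0], [187.0, 320.0], [183.0, 362.0]] [[445.0, 241.0], [535.0, 402.0], [581.0, 377.0], [505.0, 386.0], [550.0, 362.0]]
65.0 [[291.0, 344.0], [147.0, 315.0], [142.0, 358.0], [184.0, 321.0], [180.0, 363.0]] [[451.0, 246.0], [539.0, 416.0], [584.0, 391.0], [508.0, 396.0], [552.0, 372.0]]
70.0 [[282.0, 343.0], [143.0, 316.0], [139.0, 359.0], [181.0, 321.0], [177.0, 364.0]] [[458.0, 252.0], [541.0, 429.0], [586.0, 404.0], [510.0, 405.0], [554.0, 381.0]]
75.0 [[273.0, 343.0], [141.0, 318.0], [136.0, 360.0], [179.0, 322.0], [175.0, 364.0]] [[465.0, 258.0], [543.0, 442.0], [588.0, 417.0], [511.0, 415.0], [555.0, 390.0]]
80.0 [[263.0, 342.0], [139.0, 319.0], [135.0, 361.0], [178.0, 323.0], [173.0, 365.0]] [[471.0, 266.0], [544.0, 454.0], [588.0, 429.0], [512.0, 423.0], [556.0, 399.0]]
85.0 [[254.0, 341.0], [139.0, 321.0], [135.0, 362.0], [177.0, 324.0], [173.0, 366.0]] [[478.0, 274.0], [543.0, 465.0], [587.0, 439.0], [512.0, 431.0], [556.0, 407.0]]
90.0 [[245.0, 341.0], [140.0, 322.0], [135.0, 363.0], [177.0, 325.0], [173.0, 367.0]] [[485.0, 283.0], [542.0, 474.0], [586.0, 449.0], [512.0, 438.0], [555.0, 414.0]]
```

Call:
move_arm(plan=[[[0,0,-10],[0.05,-0.033,-0.007],-1],[[0,0,-20],[0.1,-0.066,-0.014],-1],[[0,0,-30],[0.15,-0.098,-0.021],-1],[[0,0,-40],[0.2,-0.131,-0.028],-1],[[0,0,-50],[0.249,-0.164,-0.035],-1]])

```text
t: 1.68
eef_pos: [368.8, -371.7, 250.1]
tcp_rot: [3.141, 0.0, 1.161]
ft_force: [0.3, -0.8, -0.1]
opening: 0.534
grip_force: 0.0
```

Call:
move_arm(plan=[[[0,0,-10],[0.059,-0.009,0],-1],[[0,0,-19.9],[0.118,-0.019,0],-1],[[0,0,-19.9],[0.177,-0.028,0],-1],[[0,0,-19.9],[0.236,-0.038,0],-1],[[0,0,-19.9],[0.296,-0.047,0],-1]])

```text
t: 2.3
eef_pos: [444.4, -81.6, 249.9]
tcp_rot: [3.141, 0.0, 1.502]
ft_force: [0.4, -0.6, 0.1]
opening: 0.026
grip_force: 0.0
```

```bash
cat >> h.py <<'E'
def where():
    s=np.load("s.npy");st=readout.state();p=st["eef_pos"];c,n=np.cos(s[2]),np.sin(s[2]);d=p[:2]-s[:2]
    print("t",round(st["t"],2),"TCP in stand",np.round([c*d[0]+n*d[1],-n*d[0]+c*d[1],p[2]],1),"yaw err deg",np.degrees(st["tcp_rot"][2]-np.pi/2-s[2]).round(2),"F",st["ft_force"].round(1),st["opening"].round(2))
E
python3 -c "
from h import *
where()"
```

```text
Traceback (most recent call last):
  File "h.py", line 18, in where
    print("t",round(st["t"],2),"TCP in stand",np.round([c*d[0]+n*d[1],-n*d[0]+c*d[1],p[2]],1),"yaw err deg",np.degrees(st["tcp_rot"][2]-np.pi/2-s[2]).round(2),"F",st["ft_force"].round(1),st["opening"].round(2))
                                                                                                                                                                                           ^^^^^^^^^^^^^^^^^^^
AttributeError: 'float' object has no attribute 'round'
```

Call:
move_arm(plan=[[[0,0,0],[0.055,0.01,0],-1],[[0,0,0],[0.11,0.02,0],-1],[[0,0,0],[0.16,0.03,0.02],-1],[[0,0,0],[0.16,0.03,0.075],-1],[[0,0,0],[0.16,0.03,0.126],-1]])

```text
t: 2.92
eef_pos: [485.0, 75.0, 122.4]
tcp_rot: [3.14, -0.0, 1.504]
ft_force: [1.7, 0.0, -1.1]
opening: 0.003
grip_force: 0.0
```

```bash
sed -i 's/st\["opening"\].round(2)/round(float(st["opening"]),2)/' h.py
python3 -c "
from h import *
where()
a=eyes.read_camera('scene')['img'][130:330,160:400,::-1]
cv2.imwrite('pics/c.png',cv2.resize(a,None,fx=3,fy=3,interpolation=2))"
```

```text
t 2.92 TCP in stand [ -0.  115.1 122.4] yaw err deg 0.11 F [ 1.7  0.  -1.1] 0.0
```

View pics/c.png

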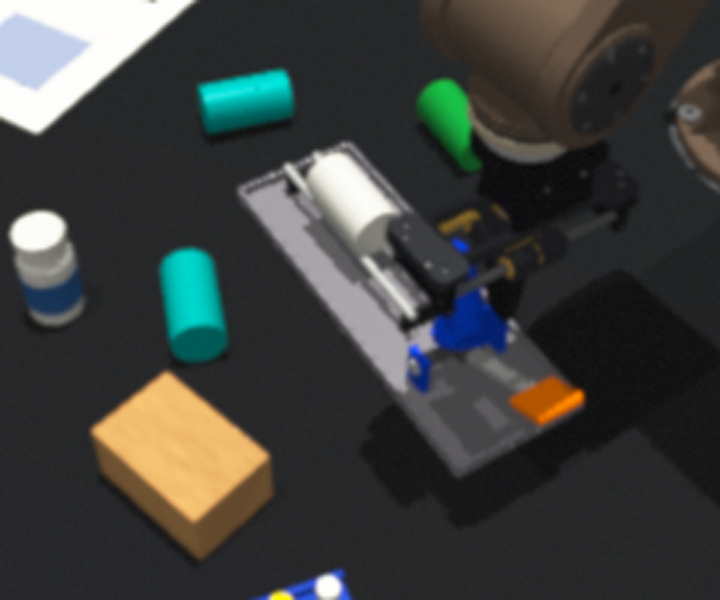

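Call:
move_arm(plan=[[[0,0,0],[-0.025,0,0],-1],[[0,0,0],[-0.043,0.0,0.0],-1],[[0,0,0],[-0.059,0,0.003],-1],[[0,0,0],[-0.07,0,0.007],-1],[[0,0,0],[-0.082,0,0.012],-1]])

```text
t: 3.6
eef_pos: [479.5, -8.3, 111.8]
tcp_rot: [3.141, 0.0, 1.503]
ft_force: [-0.5, 2.6, 1.0]
opening: -0.002
grip_force: 1.1
```

Call:
move_arm(plan=[[[0,0,0],[-0.01,0,0.007],-1],[[0,0,0],[-0.019,0,0.015],-1],[[0,0,0],[-0.03,0,0.028],-1],[[0,0,0],[-0.038,0,0.042],-1],[[0,0,0],[-0.038,0,0.046],-1]])

```text
t: 4.22
eef_pos: [477.6, -45.9, 69.1]
tcp_rot: [3.138, 0.0, 1.502]
ft_force: [-24.9, 4.0, 119.0]
opening: 0.002
grip_force: 58.4
```

```bash
python3 -c "
from h import *
where()
a=eyes.read_camera('scene')['img'][130:330,160:400,::-1]
cv2.imwrite('pics/d.png',cv2.resize(a,None,fx=3,fy=3,interpolation=2))"
```

```text
t 4.22 TCP in stand [ 0.7 -6.1 69.1] yaw err deg -0.03 F [-24.9   4.  119. ] 0.0
```

View pics/d.png

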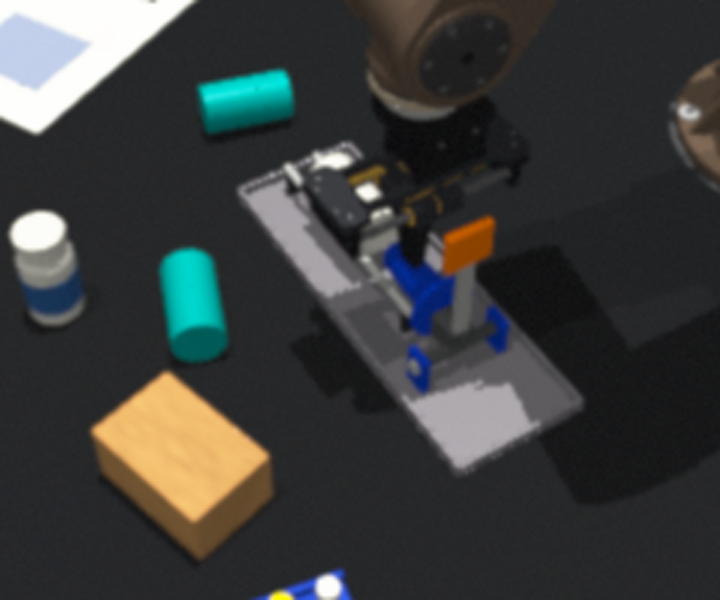

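Call:
move_arm(plan=[[[0,0,0],[0,0,-0.04],-1],[[0,0,0],[0,0,-0.08],-1],[[0,0,0],[-0.06,0,-0.08],-1],[[0,0,0],[-0.12,0,-0.08],-1],[[0,0,0],[-0.178,0,-0.08],-1]])

```text
t: 4.9
eef_pos: [464.4, -225.0, 144.9]
tcp_rot: [-3.141, -0.0, 1.503]
ft_force: [1.3, 0.3, 0.2]
opening: 0.005
grip_force: 0.0
```

```bash
python3 - <<'E'
from h import *
where();s=np.load("s.npy")
b=eyes.read_camera("top")
I=b["img"];cv2.imwrite('pics/e.png',cv2.resize(I[180:280,180:360,::-1],None,fx=4,fy=4,interpolation=2))
a=eyes.read_camera("scene")
for p,n in ((a,"scene"),(b,"top")):
  for d in eyes.cut_out(p,"beaker"):
    v,u=np.nonzero(d["mask"]);P=ray(p,np.c_[u,v],60);c,k=np.cos(s[2]),np.sin(s[2]);q=(P[:,:2]-s[:2])@np.array([[c,-k],[k,c]])
    print(n,round(d["score"],2),np.percentile(q,[1,50,99],axis=0).round(0).tolist())
E
```

```text
t 4.9 TCP in stand [  -0.2 -185.6  144.9] yaw err deg 0.03 F [1.3 0.3 0.2] 0.01
scene 0.93 [[-24.0, -163.0], [4.0, -97.0], [30.0, -38.0]]
scene 0.81 [[149.0, -126.0], [184.0, -66.0], [218.0, -11.0]]
scene 0.63 [[-31.0, -316.0], [19.0, -276.0], [67.0, -237.0]]
scene 0.57 [[-172.0, -196.0], [-141.0, -133.0], [-111.0, -77.0]]
scene 0.24 [[-82.0, -31.0], [-2.0, 27.0], [42.0, 93.0]]
top 0.9 [[-25.0, -119.0], [2.0, -86.0], [24.0, -60.0]]
top 0.8 [[-50.0, -337.0], [-18.0, -320.0], [26.0, -299.0]]
top 0.61 [[134.0, -138.0], [165.0, -93.0], [196.0, -50.0]]
top 0.53 [[199.0, 200.0], [249.0, 289.0], [299.0, 381.0]]
```

View pics/e.png

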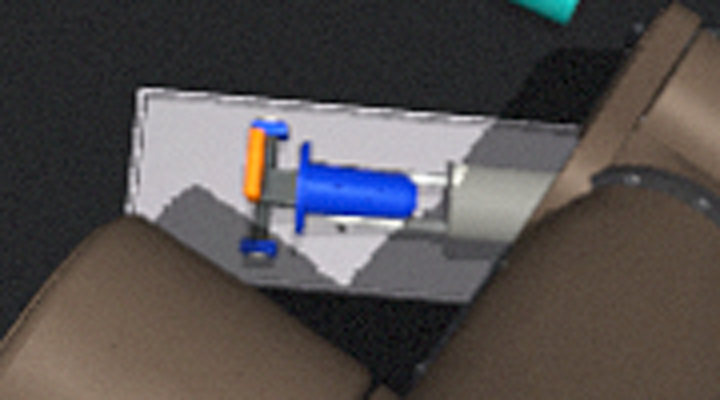

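Call:
move_arm(plan=[[[0,0,0],[0,0,0.05],-1],[[0,0,0],[0,0,0.097],-1],[[0,0,0],[0.015,0,0.097],-1],[[0,0,0],[0.03,0,0.097],-1],[[0,0,0],[0.045,0,0.097],-1]])

```text
t: 5.72
eef_pos: [468.6, -176.9, 50.3]
tcp_rot: [3.139, 0.001, 1.504]
ft_force: [-0.2, 0.2, 0.3]
opening: 0.005
grip_force: 0.2
```

```bash
python3 -c "
from h import *
where()"
```

```text
t 5.72 TCP in stand [   0.7 -137.3   50.3] yaw err deg 0.07 F [-0.2  0.2  0.3] 0.0
```

Call:
move_arm(plan=[[[0,0,0],[0.012,0,0],-1],[[0,0,0],[0.024,0,0],-1],[[0,0,0],[0.036,0,0],-1],[[0,0,0],[0.048,0,0],-1],[[0,0,0],[0.06,0,0],-1]])

```text
t: 6.35
eef_pos: [471.9, -117.7, 48.6]
tcp_rot: [-3.142, 0.0, 1.503]
ft_force: [-0.5, -0.4, 0.5]
opening: 0.009
grip_force: 0.4
```

```bash
python3 - <<'E'
from h import *
where()
a=eyes.read_camera("scene")
cv2.imwrite('pics/f.png',cv2.resize(a["img"][170:280,240:370,::-1],None,fx=5,fy=5,interpolation=2))
E
```

```text
t 6.35 TCP in stand [  0.  -78.   48.6] yaw err deg -0.0 F [-0.5 -0.4  0.5] 0.01
```

View pics/f.png

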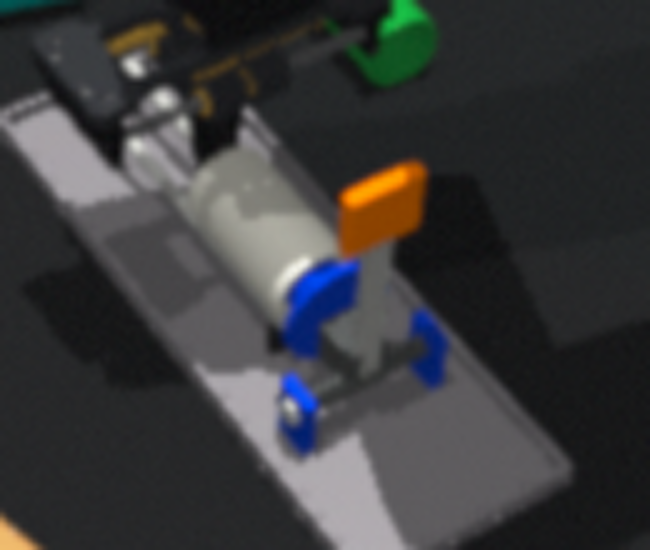

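The beaker is threaded on the peg with a visible gap to the flange, about (320,275) in the crop. I'll creep on.

Call:
move_arm(plan=[[[0,0,0],[0.004,0,0],-1],[[0,0,0],[0.007,0,0],-1],[[0,0,0],[0.01,0,0],-1],[[0,0,0],[0.012,0,0],-1],[[0,0,0],[0.012,0,0],-1]])

```text
t: 7.02
eef_pos: [472.7, -106.4, 48.6]
tcp_rot: [-3.142, 0.0, 1.503]
ft_force: [-0.4, -0.8, 0.4]
opening: 0.006
grip_force: 0.0
```

Call:
move_arm(plan=[[[0,0,0],[0.001,0,0],-1],[[0,0,0],[0.002,0,0],-1],[[0,0,0],[0.002,0,0],-1]])

```text
t: 7.4
eef_pos: [472.9, -104.4, 48.6]
tcp_rot: [3.141, 0.0, 1.503]
ft_force: [0.3, 0.0, 0.6]
opening: 0.004
grip_force: 0.0
```

```bash
python3 - <<'E'
from h import *
where()
a=eyes.read_camera("scene")
cv2.imwrite('pics/g.png',cv2.resize(a["img"][190:260,270:340,::-1],None,fx=8,fy=8,interpolation=2))
E
```

```text
t 7.4 TCP in stand [  0.1 -64.7  48.6] yaw err deg 0.01 F [0.3 0.  0.6] 0.0
```

View pics/g.png

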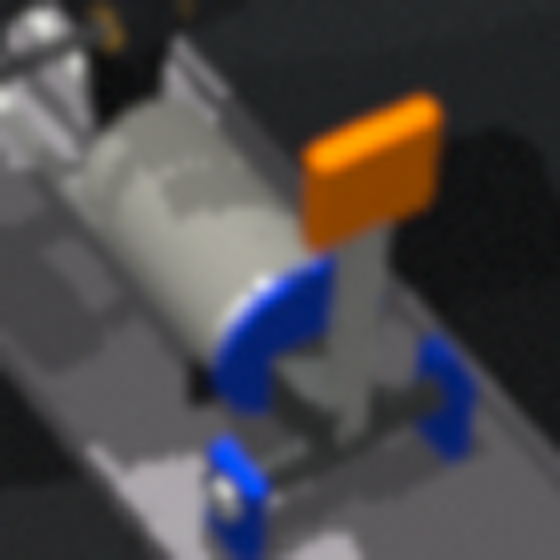

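Call:
move_arm(plan=[[[0,0,0],[0.001,0,0],-1],[[0,0,0],[0.0015,0,0],-1],[[0,0,0],[0.0015,0,0],-1]])

```text
t: 7.82
eef_pos: [473.1, -103.2, 48.6]
tcp_rot: [3.141, 0.0, 1.503]
ft_force: [-1.0, -5.0, -1.2]
opening: 0.003
grip_force: 2.4
```

Call:
move_arm(plan=[[[0,0,0],[0.001,0,0],-1],[[0,0,0],[0.001,0,0],-1]])

```text
t: 8.07
eef_pos: [473.3, -102.9, 48.8]
tcp_rot: [3.141, 0.001, 1.503]
ft_force: [-2.1, -12.6, 1.8]
opening: 0.006
grip_force: 6.2
```

Call:
move_arm(plan=[[[0,0,0],[-0.025,0,0],-1],[[0,0,0],[-0.025,0,-0.055],-1],[[0,0,0],[-0.025,0,-0.107],-1],[[0,0,0],[0.035,0,-0.107],-1],[[0,0,0],[0.09,0,-0.107],-1]])

```text
t: 8.7
eef_pos: [479.1, -10.9, 156.3]
tcp_rot: [3.14, -0.0, 1.501]
ft_force: [0.5, 1.3, 0.1]
opening: 0.008
grip_force: 0.0
```

```bash
python3 - <<'E'
from h import *
where()
a=eyes.read_camera("scene")
cv2.imwrite('pics/i.png',cv2.resize(a["img"][150:290,230:390,::-1],None,fx=4,fy=4,interpolation=2))
E
```

```text
t 8.7 TCP in stand [-1.000e-01  2.900e+01  1.563e+02] yaw err deg -0.1 F [0.5 1.3 0.1] 0.01
```

View pics/i.png

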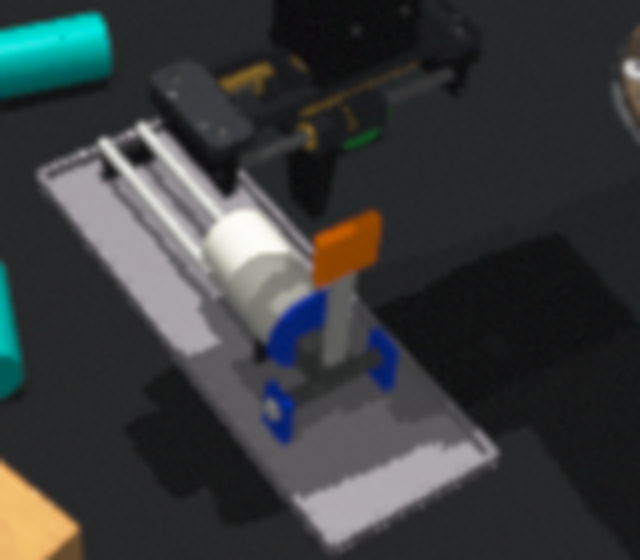

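Call:
move_arm(plan=[[[0,0,0],[0.022,0,0],-1],[[0,0,0],[0.043,0,0],-1],[[0,0,0],[0.058,0,0.003],-1],[[0,0,0],[0.074,0,0.008],-1],[[0,0,0],[0.089,0,0.014],-1]])

```text
t: 9.38
eef_pos: [485.2, 77.3, 141.1]
tcp_rot: [-3.141, 0.0, 1.503]
ft_force: [-0.8, -2.2, 0.9]
opening: 0.004
grip_force: 1.0
```

Call:
move_arm(plan=[[[0,0,0],[0.015,0,0.008],-1],[[0,0,0],[0.027,0,0.018],-1],[[0,0,0],[0.038,0,0.03],-1],[[0,0,0],[0.048,0,0.044],-1],[[0,0,0],[0.055,0,0.058],-1]])

```text
t: 10.0
eef_pos: [489.0, 132.2, 82.6]
tcp_rot: [3.141, -0.0, 1.503]
ft_force: [1.1, 0.4, 2.2]
opening: 0.005
grip_force: 0.8
```

```bash
python3 - <<'E'
from h import *
where()
a=eyes.read_camera("scene")
cv2.imwrite('pics/j.png',cv2.resize(a["img"][150:290,230:390,::-1],None,fx=4,fy=4,interpolation=2))
E
```

```text
t 10.0 TCP in stand [1.000e-01 1.724e+02 8.260e+01] yaw err deg 0.01 F [1.1 0.4 2.2] 0.01
```

View pics/j.png

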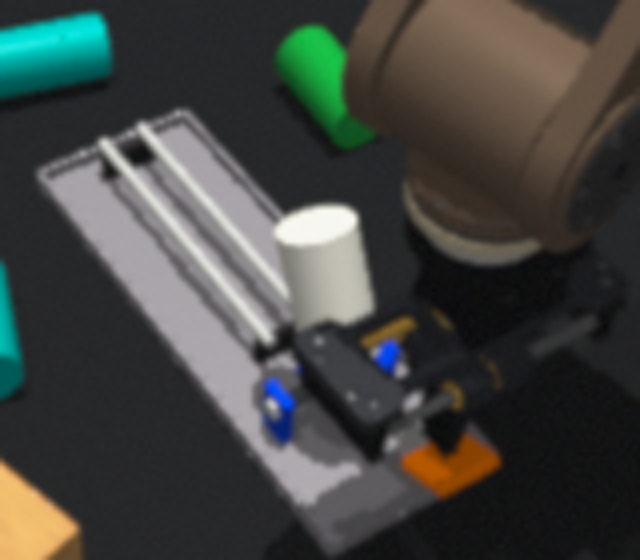

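Call:
move_arm(plan=[[[0,0,0],[0.013,0,0.01],-1],[[0,0,0],[0.016,0,0.02],-1],[[0,0,0],[0.018,0,0.03],-1],[[0,0,0],[0.019,0,0.038],-1],[[0,0,0],[0.019,0,0.043],-1]])

```text
t: 10.68
eef_pos: [490.1, 150.4, 40.1]
tcp_rot: [-3.141, 0.0, 1.503]
ft_force: [0.4, 0.8, 0.4]
opening: 0.004
grip_force: 0.6
```

Call:
move_arm(plan=[[[0,0,0],[0,0,0.001],-1],[[0,0,0],[0,0,0.002],-1]])

```text
t: 10.92
eef_pos: [490.1, 150.4, 38.7]
tcp_rot: [-3.141, 0.0, 1.503]
ft_force: [-1.0, -0.7, -0.1]
opening: 0.005
grip_force: 0.5
```

Call:
move_arm(plan=[[[0,0,0],[0,0,0.001],-1],[[0,0,0],[0,0,0.002],-1],[[0,0,0],[0,0,0.002],-1]])

```text
t: 11.3
eef_pos: [490.2, 150.5, 36.6]
tcp_rot: [3.141, 0.0, 1.503]
ft_force: [-0.8, 0.0, 0.2]
opening: 0.008
grip_force: 0.0
```

Call:
move_arm(plan=[[[0,0,0],[0,0,0.001],-1],[[0,0,0],[0,0,0.001],-1]])

```text
t: 11.55
eef_pos: [490.3, 150.5, 35.5]
tcp_rot: [3.141, 0.0, 1.503]
ft_force: [0.1, -0.4, -0.0]
opening: 0.003
grip_force: 0.0
```

Call:
move_arm(plan=[[[0,0,0],[0,0,0.001],-1],[[0,0,0],[0,0,0.001],-1]])

```text
t: 11.8
eef_pos: [490.4, 150.5, 35.1]
tcp_rot: [3.141, -0.0, 1.503]
ft_force: [-1.5, 0.3, 8.8]
opening: 0.005
grip_force: 4.3
```

Call:
move_arm(plan=[[[0,0,0],[0,0,0.0005],-1],[[0,0,0],[0,0,0.0005],-1]])

```text
t: 12.05
eef_pos: [490.3, 150.5, 35.0]
tcp_rot: [3.141, -0.0, 1.503]
ft_force: [-2.9, 0.3, 14.7]
opening: 0.004
grip_force: 7.2
```

Contact is firm at z = 35.0 with the force rising, which matches the upright stop. I'll press once more lightly, then retreat.

Call:
move_arm(plan=[[[0,0,0],[0,0,0.0005],-1],[[0,0,0],[0,0,-0.01],-1],[[0,0,0],[0.03,0,-0.06],-1],[[0,0,0],[0.06,0,-0.11],-1],[[0,0,0],[0.06,0,-0.17],-1]])

```text
t: 12.68
eef_pos: [493.8, 211.7, 205.5]
tcp_rot: [-3.141, 0.0, 1.505]
ft_force: [0.7, -0.4, -0.7]
opening: 0.006
grip_force: 0.0
```

```bash
python3 - <<'E'
from h import *
where()
a=eyes.read_camera("scene");s=np.load("s.npy")
P=lambda y,z:stand2world(s,[[x,70+y,30+z] for x in (-22,22)])
print("q90 pad top end",((proj(a,P(145,5))-[170,130])*3).round(0).tolist(),"q85",((proj(a,P(144,17.6))-[170,130])*3).round(0).tolist(), "base ctr",((proj(a,stand2world(s,[[0,94.2,150]]))-[170,130])*3).round(0).tolist())
cv2.imwrite('pics/k.png',cv2.resize(a["img"][130:330,170:430,::-1],None,fx=3,fy=3,interpolation=2))
E
```

```text
t 12.68 TCP in stand [ -0.6 252.1 205.5] yaw err deg 0.11 F [ 0.7 -0.4 -0.7] 0.01
q90 pad top end [[556.0, 449.0], [512.0, 474.0]] q85 [[557.0, 439.0], [513.0, 465.0]] base ctr [[456.0, 268.0]]
```

View pics/k.png

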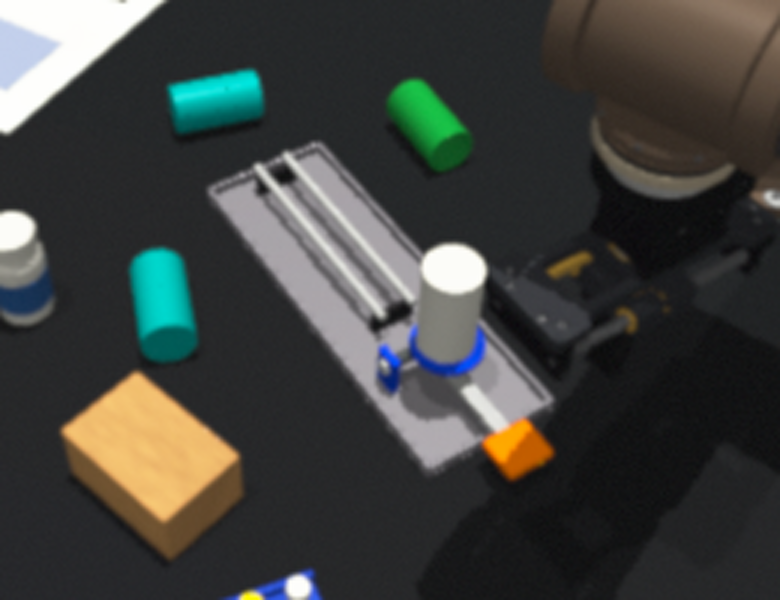

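The picture shows the beaker upright and mouth down on the flange, with its base centre at (453,268) against a predicted (456,268). The pad's end edge is at about (515,475)–(553,450), where the upright pose predicts it. The bystanders haven't moved and the robot is clear.

```bash
python3 -c "
from cell import env
print(env.job_done())"
```

```text
the job is handed in; nothing more can be done
None
```

I handed the job in at about 13 s of the 58 s allowed: the peg was folded level, the beaker slid onto it until it met the flange, and the peg swung back up to its upright stop. In the last picture the beaker sits mouth down on the flange, with the rack, canister and carton not touched. The one risk is that the wrist force read 119.0 N, just under the 120 N limit, at the end of the fold, and a brief peak between readings could have passed it.

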